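Lock a test cartridge into its dock with the snap-over rocker

TASK

The blue-capped test cartridge lies loose in the docking fixture: slide it away from the yellow rocker until you feel it fully home against the end stop (the stop has been set to an unknown place, so go by feel and stay gentle, no more than 18 N), and let it go. Then press the raised, black-ribbed end of the rocker down past its centre until it snaps over behind the cartridge, keep it pressed down against its end stop with light pressure (3 to 20 N, never more than 25 N) for about a second, and back away. Leave the orange-capped cartridge and the dropper bottles where they stand.

Things in the scene. Friction and masses are not known exactly. Their poses are not given: they have to be found in the camera images.
- dock: White docking fixture screwed to the table, 176 x 96 mm. Origin: centre of its underside, on the table; x runs along the channel from the yellow rocker to the end stop, z up. Channel floor 10 mm above the origin. Two grey rails (inner faces 54 mm apart about y = 0, tops at 19 mm, x = -20 to 46 mm) guide the cartridge. Side bars at y = +-34.5 mm, tops at 16.5 mm.
- stop_mid (a point): Point fixed to the dock, on the channel floor, 58 mm ahead (dock x) of the dock's origin. An steel frame carrying BOTH end stop and rocker is clamped anywhere within 9 mm either way along x: the stop's face is at this point + s, s = -9 to 9 mm, unmeasured. Stop's top 22.5 mm above the table. A home cartridge's centre is 31 mm before the face. The frame does not slip.
- pivot_mid (a point): Point fixed to the dock, 40 mm behind its origin, 21.5 mm above the table. The rocker's pivot (along dock y) is at this point shifted by the same unknown s along x, so it always lies 67 mm behind the centre of a home cartridge. The rocker reaches 34 mm to either side of the pivot; its black rib (along y, 24 mm wide) is 25 mm ahead of the pivot, towards the cartridge.
- blue_center (a point): Centre (half-way up) of the blue-capped cartridge, loose in the channel, 4 to 25 mm short of home. 62 mm long (x, along the channel), 46 wide, flat body 12 high; round blue cap, diameter 27, 9 high, axis 9 mm ahead (+x) of the centre, top 10.5 mm above this point. About 20 g. Grip the cap across the channel to slide it; fingertips 23 mm above the table clear all but the rocker.
- rocker (a joint): Yellow over-centre rocker, 68 x 34 mm. 0 rad: open, cartridge end raised (start); 0.5: snapped shut, that end down behind the cartridge (may overrun by 0.03). Pressing the rib takes 7 to 10 N, falling to 0 at mid travel (0.25); then it snaps by itself. Rib top 43 mm above the table open, 37 mid, 30 shut, then a firm stop (10 to 20 N/mm). A cartridge over 1.5 mm short of home may block it.
- orange_center (a point): Centre (half-way up) of a loose cartridge with an orange cap, same shape as the blue one, standing on the table. Bystander.
- white_dropper_center (a point): Centre (half-way up) of a loose white dropper bottle, diameter 27 mm, 84 mm tall. Bystander.
- amber_dropper_center (a point): Centre (half-way up) of a loose amber dropper bottle, diameter 27 mm, 84 mm tall, beyond the dock. Bystander.
There are look-alikes about, which are no part of the job. Leave any turquoise look-alike of the part that bears blue_center alone.

How it is judged:
By the outcome, as a careful person would: the job done as asked, in the order asked, and still so for the second after the job is handed in, with the robot touching nothing.
It also fails if it takes over 51 s, if anything falls off the work surface, if the arm or the gripper's body presses on something with over 40 N, if the wrist force passes 120 N, or if a joint passes its speed limit or range.

ROBOT

A 6-joint arm with a two-finger parallel gripper is mounted at the origin on a cart in front of the work surface, level with it; the furniture and walls round the work are solid. World frame = base frame: x ahead of the robot, y to its left, z up, the work surface at z = 0. Lengths are in m, angles in degrees, forces in N, time in s.
With the tool pointing down it reaches from about 0.3 to 0.75 m from the base axis. Payload 8.5 kg.
Tool frame: the origin (TCP) lies on the centre line of the jaws, within the pads' length; the fingertips stand 25 mm ahead of it and the grasp point (between the pads) lies 6 mm ahead of it; z points along the fingers, y is the line along which they close (so a half turn about z gives the same grasp; the last joint's range is limited). The gripper opens to 85 mm and grips with 20 to 120 N. Pads are 22 mm wide; open, the fingers measure 114 mm over their backs; the gripper's body (76 mm by 85 mm) begins 54 mm behind the grasp point. The pads swing forward as they close: fully open they stand 13 mm farther back than shut.
Start: joints at [58.253, 21.807, 74.336, -0, 83.858, -12.336], TCP at [0.183, 0.519, 0.256] pointing down, gripper open.
Joint ranges: [-178.18, 178.18], [-50.72, 133.34], [12.68, 142.11], [-81.47, 261.47], [9.98, 163.14], [-165.26, 165.26]. Speed limits (degrees/s): [136.94, 136.94, 180, 180, 180, 180].

INTERFACE

Orientations are given as a 3x3 rotation matrix whose columns are the frame's x, y, z axes.
In Python, from rig import telemetry, optics, env gives the robot as it stands.
- The arm moves only by the tool send_rows, never from a script. Its argument "deltas" is a list that holds one entry, the list of rows, each a list of 7 numbers: the shift along the tool's x, y, z in m, then the turn, a rotation vector about the tool's x, y, z in rad, then the opening, from -1 (shut) to 1 (fully open), so that 0 is half open. In form: [[[x, y, z, ax, ay, az, grip], ...]]. A call has 1 to 12 rows; each row shifts and turns the commanded pose from where the row before left it, along the tool's axes as they then stand; what a row does not reach is not made up. A row lasts 1/8 s, in which the tool goes at most 62.5 mm and 10.7 degrees, less where a joint would pass 70% of its speed; a pose out of reach is approached as far as the arm can. A call is refused whole if a number of a shift passes 0.0625 or a number of a turn 0.188, either way. A call with a gripper value outside its range is refused whole. The fingers move at their own pace and stop on an object; "squeeze" is the grip in N (left out, the last holds). Time passes only in rows, so rows that do not move let the fingers close. It gives the time, the measured TCP pose, the force, the opening and the grip force at its end, in the units of the state.
- telemetry.observe(): the state, without advancing time (a new reading comes with each control period).
- optics.get_image(name): name is "scene" or "top"; returns a dict with "image" (420x560x3 uint8, red, green, blue), "range_z" (420x560 float32, m along the optical axis (not along the pixel's ray), 0 where there is no reading), "K" (3x3 intrinsics, pixels), "rvec" (rotation vector, rad) and "tvec" (3), from world to camera coordinates, as OpenCV has them. Camera axes: x right, y down, z forward; pixel columns grow to the right and rows downward; lengths in m; the calibration is good to about 2 mm. A picture is of the moment at which its call begins.
- env.close_job(): hands the job in; it is judged then, once.
The state is a dict: "time_s": time; "q": joint angles; "qvel": joint speeds; "joint_efforts": joint torques, N m; "position": TCP position; "tool_rot": TCP orientation; "ft_force": force on the tool from outside, world axes, zero at the start; "wrist_torque": the same for the moment, N m; "grip_width": finger opening in m; "gripper_force": force on a finger pad.
Only numpy, scipy, OpenCV 4.12 (cv2) and the standard library are available. Lean on these libraries where they do the work, as an engineer would, in place of code of your own. Each camera call takes 0.05 s, during which the arm holds its last target. There are 200 camera calls.

## Working session

There is one attempt and no reset: what is moved stays moved. The work goes in short steps, Python scripts to look and compute and a tool call to move; the robot and the scene stay as the last step left them, time stands still between calls to the robot, and variables do not carry over. Pictures are saved under pics/ and viewed, at most 10 in all, crops included, and the job is handed in when it is done.

Besides the shell and the picture viewer there is one more tool, called by a JSON object that holds its "api" and its "payload". send_rows: Moves the arm, as the interface text tells. Its arguments: {"type":"object","properties":{"deltas":{"type":"array"},"squeeze":{"type":"number"}},"required":["deltas"]}

```bash
mkdir -p pics; cat > h.py <<'E'
import numpy as np, cv2
from rig import telemetry, optics, env
def cap(n,save=None):
    d=optics.get_image(n)
    if save: cv2.imwrite('pics/'+save,cv2.cvtColor(d['image'],cv2.COLOR_RGB2BGR))
    return d
def ray(d,uv,z):
    R=cv2.Rodrigues(np.array(d['rvec'],float))[0]; t=np.array(d['tvec'],float).ravel()
    c=-R.T@t; v=R.T@np.linalg.inv(d['K'])@np.array([uv[0],uv[1],1.])
    return c+v*(z-c[2])/v[2]
def cloud(d):
    R=cv2.Rodrigues(np.array(d['rvec'],float))[0]; t=np.array(d['tvec'],float).ravel()
    Z=d['range_z']; v,u=np.indices(Z.shape); K=d['K']
    P=np.stack([(u-K[0,2])/K[0,0]*Z,(v-K[1,2])/K[1,1]*Z,Z],-1)
    return (P-t)@R
E
python3 - <<'E'
from h import *
import pickle
s=telemetry.observe(); print(s)
a=cap('scene','s1.png');b=cap('top','t1.png'); pickle.dump((a,b),open('d1.pkl','wb'))
for d in(a,b): 
    R=cv2.Rodrigues(np.array(d['rvec'],float))[0]; print(-R.T@np.array(d['tvec']).ravel(),R[2])
E
```

```text
{'time_s': 0.0, 'q': array([ 5.82522870e+01,  2.18428425e+01,  7.43870085e+01, -1.27071045e-03,
        8.38566233e+01, -1.23366803e+01]), 'qvel': array([ 0.10864907,  0.06411459, -0.06024034,  0.04885073, -0.11200858,
        0.05449663]), 'joint_efforts': array([ 2.40540998e-03, -4.48475039e+01, -2.31277996e+01, -9.37961909e-05,
        4.82594929e-03,  1.84487953e-05]), 'position': array([0.18266241, 0.51850337, 0.25568111]), 'tool_rot': array([[-9.43159358e-01,  3.32339923e-01, -7.75391201e-04],
       [ 3.32340691e-01,  9.43158517e-01, -1.29503717e-03],
       [ 3.00924261e-04, -1.47912048e-03, -9.99998861e-01]]), 'ft_force': array([-0.18804955, -0.22038608,  0.09020114]), 'wrist_torque': array([ 0.01849544, -0.00602383, -0.02293312]), 'gripper_force': 0.0, 'grip_width': 0.08517082339660298}
[0.17222049 0.09328397 0.71311397] [ 0.49555839 -0.36039365 -0.79027736]
[ 0.48952407 -0.2392057   0.9031446 ] [ 0.08657049  0.01725983 -0.9960962 ]
```

View pics/s1.png

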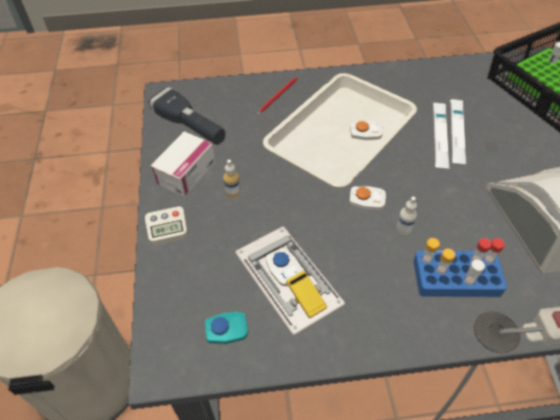

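View pics/t1.png

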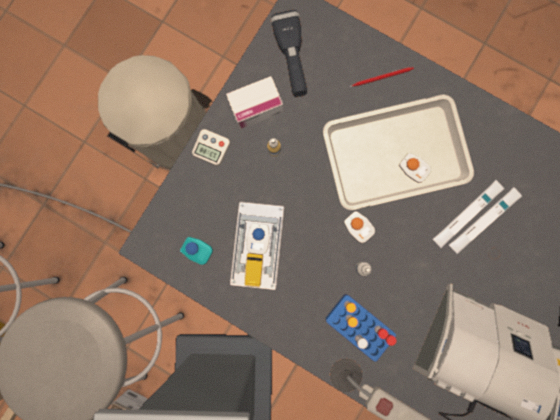

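The dock is at top (258,247), with the blue cap on the white body in its channel at (259,234) and the yellow rocker at (255,270). Two blue caps are candidates: the one in the dock, and the turquoise-bodied one at (196,250), which is the look-alike. The one in the dock fits the description. I'll measure it and confirm with a crop.

```bash
python3 - <<'E'
from h import *
import pickle
a,b=pickle.load(open('d1.pkl','rb'))
def comp(m,n=6):
    N,l,s,c=cv2.connectedComponentsWithStats(m.astype(np.uint8)); o=np.argsort(-s[1:,4])[:n]+1
    return [(i,s[i,4],c[i].round(1)) for i in o],l
for nm,d in(('scene',a),('top',b)):
    H=cv2.cvtColor(d['image'],cv2.COLOR_RGB2HSV); h,s,v=cv2.split(H); C=cloud(d)
    for cn,m,z in(('blue',(h>104)&(h<120)&(s>150),.0265),('yel',(h>20)&(h<30)&(s>150)&(v>120),.035)):
        L,l=comp(m,5)
        for i,A,c in L:
            if A>25: print(nm,cn,A,c,ray(d,c,z).round(4),'med cloud',np.median(C[l==i],0).round(4))
    # white dock from cloud: height>8mm box near dock
    x0,x1,y0,y1=(220,300,190,300) if nm=='top' else (220,360,215,345)
    m=np.zeros(h.shape,bool); m[y0:y1,x0:x1]=True
    w=m&(v>120)&(s<60); L,l=comp(w,1); i=L[0][0]
    sub=(l==i).astype(np.uint8); cs,_=cv2.findContours(sub,0,2); hull=cv2.convexHull(max(cs,key=cv2.contourArea))
    zz=.010
    P=np.array([ray(d,p[0],zz)[:2] for p in hull]).astype(np.float32)
    r=cv2.minAreaRect(P*1000); print(nm,'dock',r)
b4=lambda d,x0,x1,y0,y1,f:cv2.resize(cv2.cvtColor(d['image'],cv2.COLOR_RGB2BGR)[y0:y1,x0:x1],None,fx=f,fy=f,interpolation=cv2.INTER_CUBIC)
A=b4(a,225,355,215,340,4);B=b4(b,215,300,190,300,4)
o=np.zeros((500,800,3),np.uint8);A=cv2.resize(A,(450,433));B=cv2.resize(B,(340,440));o[:433,:450]=A;o[:440,455:795]=B
cv2.imwrite('pics/c1.png',o)
C=cloud(b); 
for v in range(200,292,4): print(v,[(C[v,u]*1000).round(0).astype(int).tolist() for u in (258,)])
E
```

```text
scene yel 799 [306.8 294.9] [ 0.4445 -0.1615  0.035 ] med cloud [ 0.445  -0.1623  0.0329]
scene yel 60 [433.  242.5] [ 0.3945 -0.3813  0.035 ] med cloud [ 0.3825 -0.3558  0.0709]
scene yel 60 [448.4 253.4] [ 0.3655 -0.3847  0.035 ] med cloud [ 0.3551 -0.3592  0.0712]
scene dock ((500.34820556640625, -168.50454711914062), (102.85810852050781, 184.0260467529297), 84.56578826904297)
top yel 373 [253.  272.3] [ 0.4439 -0.166   0.035 ] med cloud [ 0.4443 -0.1658  0.0328]
top yel 47 [254.8 255.6] [ 0.4776 -0.1687  0.035 ] med cloud [ 0.4771 -0.1693  0.041 ]
top yel 30 [350.6 307.4] [ 0.3783 -0.3633  0.035 ] med cloud [ 0.3835 -0.3581  0.0716]
top dock ((499.3922119140625, -170.12026977539062), (99.79088592529297, 179.25494384765625), 85.51936340332031)
200 [[595, -170, 0]]
204 [[586, -171, 10]]
208 [[577, -171, 11]]
212 [[569, -171, 10]]
216 [[559, -172, 25]]
220 [[551, -173, 23]]
224 [[543, -173, 23]]
228 [[534, -174, 31]]
232 [[526, -174, 30]]
236 [[518, -174, 30]]
240 [[509, -174, 33]]
244 [[501, -174, 22]]
248 [[493, -174, 23]]
252 [[485, -174, 22]]
256 [[477, -176, 42]]
260 [[469, -176, 44]]
264 [[461, -176, 40]]
268 [[453, -176, 36]]
272 [[445, -176, 32]]
276 [[436, -176, 31]]
280 [[428, -176, 30]]
284 [[420, -176, 26]]
288 [[410, -175, 7]]
```

View pics/c1.png

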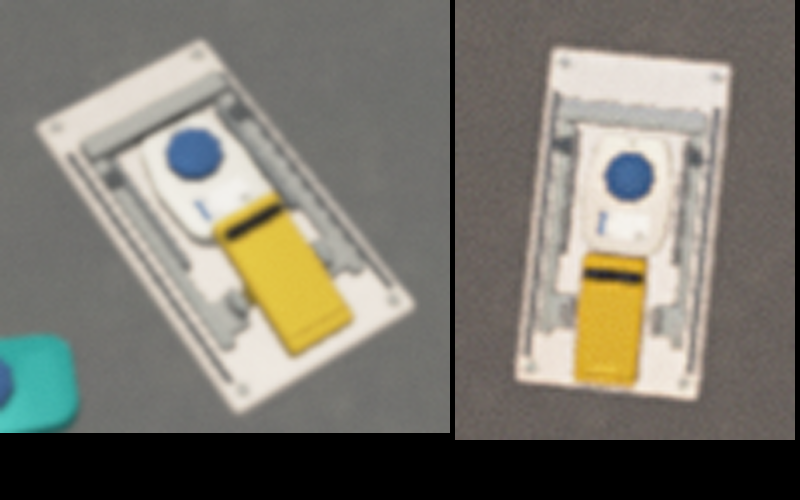

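The crop confirms it: the white-bodied cartridge with the blue cap is ahead of the yellow rocker, with the black rib at its raised end. The turquoise one lies outside the dock. The blue threshold missed the cap, so I'll fix that.

```bash
python3 - <<'E'
from h import *
import pickle
from scipy.spatial.transform import Rotation as Ro
a,b=pickle.load(open('d1.pkl','rb'))
print(cv2.cvtColor(b['image'],cv2.COLOR_RGB2HSV)[234,259])
th=np.radians(-5);ux=np.array([np.cos(th),np.sin(th)]);uy=np.array([-ux[1],ux[0]])
o=np.array([.4998,-.1693])
for d,(x0,x1,y0,y1) in((a,(265,300,245,275)),(b,(248,272,222,246))):
    h,s,v=cv2.split(cv2.cvtColor(d['image'],cv2.COLOR_RGB2HSV))
    m=np.zeros(h.shape,bool);m[y0:y1,x0:x1]=True
    m&=(h>95)&(h<130)&(s>110)
    N,l,st,c=cv2.connectedComponentsWithStats(m.astype(np.uint8));i=1+np.argmax(st[1:,4])
    p=ray(d,c[i],.024 if d is a else .026);print(st[i],c[i],p.round(4),'cloud',np.median(cloud(d)[l==i],0).round(4),'dock xy',((p[:2]-o)@ux).round(4),((p[:2]-o)@uy).round(4))
    # rib: dark px in rocker
for p in((.4445,-.1615),(.4439,-.166)): print('rocker',(np.array(p)-o)@ux,(np.array(p)-o)@uy)
# stop face profile in cloud, dock frame
C=cloud(b);P=C.reshape(-1,3);X=(P[:,:2]-o)@ux;Y=(P[:,:2]-o)@uy
k=(abs(X)<.1)&(abs(Y)<.012)
order=np.argsort(X[k]);
for x,z in zip(X[k][order][::6],P[k][order][::6,2]): print(round(x*1000,1),round(z*1000,1),end='; ')
k=(P[:,2]>.012)&(P[:,2]<.05)&(abs(X)<.1)&(abs(Y)<.06)
print('rail extents Y',Y[k].min(),Y[k].max())
R=telemetry.observe()['tool_rot'];print(R)
E
```

```text
[108 140 153]
[274 253  14  13 136] [280.56617647 258.97058824] [ 0.5245 -0.1734  0.024 ] cloud [ 0.5211 -0.1706  0.0311] dock xy 0.0249 -0.002
[253 229  11  10  84] [258.10714286 233.55952381] [ 0.5228 -0.1737  0.026 ] cloud [ 0.5218 -0.1739  0.0315] dock xy 0.0233 -0.0024
rocker -0.055769381597905274 0.0029506060711701186
rocker -0.05597489757439585 -0.0015845635158913342
-99.6 0.7; -98.6 3.2; -97.7 1.2; -96.5 -0.2; -95.5 2.0; -94.3 -1.5; -93.8 -0.8; -92.3 2.9; -91.5 -0.8; -90.1 -0.6; -88.4 10.4; -87.0 10.2; -86.1 13.3; -83.6 25.6; -82.4 28.9; -81.3 26.2; -80.3 27.7; -79.2 27.0; -78.4 26.5; -77.3 26.4; -76.1 29.4; -75.1 31.1; -74.1 30.0; -73.3 26.3; -72.1 29.8; -71.1 29.0; -70.4 28.6; -69.0 29.5; -68.2 32.1; -66.8 32.2; -65.8 30.9; -64.9 31.7; -63.7 26.5; -62.6 31.9; -61.3 29.1; -60.6 29.5; -59.3 31.7; -58.4 32.9; -57.3 32.0; -56.4 31.6; -55.1 35.9; -54.4 32.2; -53.3 32.6; -52.2 35.2; -51.2 33.5; -50.4 33.3; -49.1 35.6; -48.1 37.0; -47.2 34.4; -46.2 36.1; -45.1 36.2; -44.2 35.1; -42.9 39.5; -42.1 38.5; -40.9 35.4; -40.0 36.5; -38.6 38.8; -38.0 36.1; -36.6 38.6; -35.8 39.7; -34.6 38
[... 853 characters left out ...]
 47.8 12.1; 48.4 20.6; 49.5 22.1; 50.4 23.0; 51.4 25.0; 52.6 24.8; 53.5 23.8; 54.6 21.8; 55.5 21.9; 56.7 24.4; 57.8 25.0; 58.9 21.8; 60.3 21.9; 61.8 11.2; 63.3 10.1; 64.2 10.7; 65.9 9.4; 66.8 13.2; 68.1 7.9; 69.1 10.4; 70.3 13.3; 71.2 12.8; 72.5 12.2; 73.6 11.4; 74.7 9.5; 76.0 10.6; 76.9 11.6; 78.2 12.0; 78.9 9.9; 80.1 7.1; 80.9 13.4; 82.1 13.0; 83.5 8.8; 84.6 8.9; 85.7 10.4; 88.1 0.3; 89.0 1.0; 90.2 3.0; 91.4 0.1; 92.7 1.2; 93.5 0.8; 94.8 2.1; 95.9 0.5; 97.0 1.9; 98.3 -1.6; 99.3 -1.0; rail extents Y -0.04716451450878933 0.04730864465381408
[[-9.43165609e-01  3.32322371e-01 -6.89915245e-04]
 [ 3.32322970e-01  9.43164989e-01 -1.11667400e-03]
 [ 2.79608153e-04 -1.28248320e-03 -9.99999139e-01]]
```

{"api": "send_rows", "payload": {"deltas": [[[-0.034, -0.033, 0, 0, 0, 0, 0.2], [-0.034, -0.033, 0, 0, 0, 0, 0.2], [-0.034, -0.033, 0, 0, 0, 0, 0.2], [-0.034, -0.033, 0, 0, 0, 0, 0.2], [-0.034, -0.033, 0, 0, 0, 0, 0.2], [-0.034, -0.033, 0, 0, 0, 0, 0.2], [-0.034, -0.033, 0, 0, 0, 0, 0.2], [-0.034, -0.033, 0, 0, 0, 0, 0.2], [-0.034, -0.033, 0, 0, 0, 0, 0.2], [-0.034, -0.033, 0, 0, 0, 0, 0.2], [-0.034, -0.033, 0, 0, 0, 0, 0.2], [-0.034, -0.033, 0, 0, 0, 0, 0.2]]], "squeeze": 20}}

```text
time_s: 1.6
position: [0.4364, 0.0081, 0.2562]
tool_rot: [[-0.943, 0.333, -0.0], [0.333, 0.943, 0.0], [0.0, 0.0, -1.0]]
ft_force: [-0.1, 0.6, -0.0]
grip_width: 0.0515
gripper_force: 0.0
```

{"api": "send_rows", "payload": {"deltas": [[[-0.034, -0.034, 0, 0, 0, 0, 0.2], [-0.034, -0.034, 0, 0, 0, 0, 0.2], [-0.034, -0.034, 0, 0, 0, 0, 0.2], [-0.034, -0.034, 0.01, 0, 0, 0, 0.2], [-0.006, -0.006, 0.03, 0, 0, -0.063, 0.2], [0, 0, 0.03, 0, 0, -0.063, 0.2], [0, 0, 0.03, 0, 0, -0.063, 0.2], [0, 0, 0.02, 0, 0, -0.063, 0.2], [0, 0, 0, 0, 0, 0, 0.2]]]}}

```text
time_s: 2.72
position: [0.5221, -0.1712, 0.135]
tool_rot: [[-0.996, 0.087, -0.003], [0.087, 0.996, 0.002], [0.003, 0.002, -1.0]]
ft_force: [-0.6, 0.7, 0.4]
grip_width: 0.0511
gripper_force: 0.0
```

```bash
cat > st.py <<'E'
from h import *
o=np.array([.4998,-.1693]);th=np.radians(-5);ux=np.array([np.cos(th),np.sin(th)]);uy=np.array([-ux[1],ux[0]])
def st():
    s=telemetry.observe();R=s['tool_rot'];p=s['position']
    print('t',s['time_s'],'pos',p.round(4),'dock',((p[:2]-o)@ux).round(4),((p[:2]-o)@uy).round(4),'yaw x',np.degrees(np.arctan2(R[1,0],R[0,0])).round(2),'z',R[:,2].round(3),'F',s['ft_force'].round(2),'w',round(s['grip_width'],4),s['q'].round(0)); return s
E
python3 - <<'E'
from st import *
s=st()
tgt=np.array([.5228,-.1737]); R=s['tool_rot']
print('tool delta',(R.T@np.append(tgt-s['position'][:2],0)).round(4))
cap('scene','s2.png')
E
```

```text
t 2.725 pos [ 0.5221 -0.1712  0.135 ] dock 0.0224 0.0001 yaw x 174.99 z [-0.003  0.002 -1.   ] F [-0.55  0.67  0.36] w 0.0511 [ -30.   29.   85.   -0.   67. -115.]
tool delta [-0.0009 -0.0025 -0.    ]
```

View pics/s2.png

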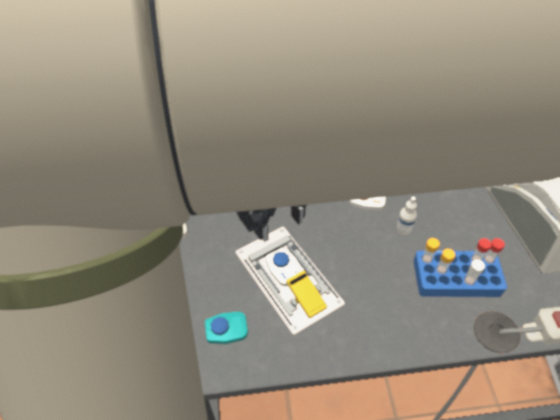

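The scene view shows the arm above the dock, clear of everything, with the cap still at (281,259). Descending.

{"api": "send_rows", "payload": {"deltas": [[[-0.001, -0.002, 0.015, 0, 0, 0, 0.2], [0, 0, 0.02, 0, 0, 0, 0.2], [0, 0, 0.02, 0, 0, 0, 0.2], [0, 0, 0.015, 0, 0, 0, 0.2], [0, 0, 0.01, 0, 0, 0, 0.2], [0, 0, 0.006, 0, 0, 0, 0.2], [0, 0, 0, 0, 0, 0, 0.2], [0, 0, 0, 0, 0, 0, 0.2]]]}}

```text
time_s: 3.78
position: [0.5238, -0.1737, 0.0508]
tool_rot: [[-0.996, 0.087, 0.001], [0.087, 0.996, -0.0], [-0.001, -0.0, -1.0]]
ft_force: [-0.3, 0.4, 0.5]
grip_width: 0.0512
gripper_force: 0.0
```

```bash
python3 - <<'E'
from st import *
st()
d=cap('scene');im=cv2.cvtColor(d['image'],cv2.COLOR_RGB2BGR)[215:345,225:365]
cv2.imwrite('pics/c3.png',cv2.resize(im,None,fx=4,fy=4,interpolation=cv2.INTER_CUBIC))
E
```

```text
t 3.775 pos [ 0.5238 -0.1737  0.0508] dock 0.0243 -0.0023 yaw x 175.03 z [ 0.001 -0.    -1.   ] F [-0.26  0.4   0.53] w 0.0512 [ -31.   35.   90.   -0.   55. -116.]
```

View pics/c3.png

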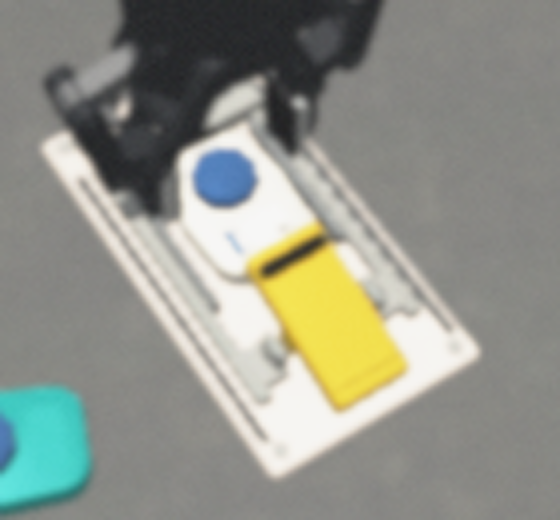

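The fingertips straddle the cap: the tips are at crop (155,212) and (292,150), and the cap is at (225,178). Lowering slightly and closing gently.

{"api": "send_rows", "payload": {"deltas": [[[0, 0, 0.002, 0, 0, 0, 0.1], [0, 0, 0, 0, 0, 0, -0.1], [0, 0, 0, 0, 0, 0, -0.4], [0, 0, 0, 0, 0, 0, -0.6], [0, 0, 0, 0, 0, 0, -0.6], [0, 0, 0, 0, 0, 0, -0.6]]], "squeeze": 20}}

```text
time_s: 4.58
position: [0.5236, -0.1736, 0.0485]
tool_rot: [[-0.996, 0.087, 0.0], [0.087, 0.996, -0.0], [-0.0, -0.0, -1.0]]
ft_force: [-1.3, 0.1, 3.3]
grip_width: 0.0256
gripper_force: 19.7
```

```bash
python3 - <<'E'
from st import *
s=st();print(s['gripper_force'],s['wrist_torque'])
E
```

```text
t 4.575 pos [ 0.5236 -0.1736  0.0485] dock 0.024 -0.0022 yaw x 175.03 z [ 0. -0. -1.] F [-1.26  0.08  3.34] w 0.0256 [ -31.   35.   90.   -0.   55. -116.]
19.68751698732376 [0.08831779 0.15789774 0.00982322]
```

{"api": "send_rows", "payload": {"deltas": [[[-0.0005, 0, 0, 0, 0, 0, -0.6], [-0.0005, 0, 0, 0, 0, 0, -0.6], [-0.0005, 0, 0, 0, 0, 0, -0.6], [-0.0005, 0, 0, 0, 0, 0, -0.6]]]}}

```text
time_s: 5.08
position: [0.5252, -0.1737, 0.0484]
tool_rot: [[-0.996, 0.087, -0.001], [0.087, 0.996, 0.0], [0.001, 0.0, -1.0]]
ft_force: [-3.3, 0.7, 4.8]
grip_width: 0.0255
gripper_force: 19.9
```

{"api": "send_rows", "payload": {"deltas": [[[-0.0005, 0, 0, 0, 0, 0, -0.6], [-0.0005, 0, 0, 0, 0, 0, -0.6]]]}}

```text
time_s: 5.32
position: [0.5261, -0.1737, 0.0484]
tool_rot: [[-0.996, 0.087, -0.001], [0.087, 0.996, 0.0], [0.001, 0.0, -1.0]]
ft_force: [-3.0, -0.5, 4.6]
grip_width: 0.0256
gripper_force: 19.9
```

{"api": "send_rows", "payload": {"deltas": [[[-0.0005, 0, 0, 0, 0, 0, -0.6], [-0.0005, 0, 0, 0, 0, 0, -0.6]]]}}

```text
time_s: 5.58
position: [0.5272, -0.1738, 0.0485]
tool_rot: [[-0.996, 0.087, -0.001], [0.087, 0.996, 0.0], [0.001, 0.0, -1.0]]
ft_force: [-2.6, -0.2, 6.3]
grip_width: 0.0255
gripper_force: 19.9
```

{"api": "send_rows", "payload": {"deltas": [[[-0.0005, 0, 0, 0, 0, 0, -0.6], [-0.0005, 0, 0, 0, 0, 0, -0.6]]]}}

```text
time_s: 5.82
position: [0.528, -0.1739, 0.0484]
tool_rot: [[-0.996, 0.087, -0.001], [0.087, 0.996, 0.0], [0.001, 0.0, -1.0]]
ft_force: [-5.2, 0.0, 7.6]
grip_width: 0.0259
gripper_force: 20.0
```

{"api": "send_rows", "payload": {"deltas": [[[-0.0005, 0, 0, 0, 0, 0, -0.6], [0, 0, 0, 0, 0, 0, -0.6]]]}}

```text
time_s: 6.08
position: [0.5281, -0.1739, 0.0484]
tool_rot: [[-0.996, 0.086, -0.002], [0.086, 0.996, 0.0], [0.002, 0.0, -1.0]]
ft_force: [-6.7, 0.1, 7.0]
grip_width: 0.0258
gripper_force: 20.1
```

{"api": "send_rows", "payload": {"deltas": [[[-0.0005, 0, 0, 0, 0, 0, -0.6], [0, 0, 0, 0, 0, 0, -0.6]]]}}

```text
time_s: 6.32
position: [0.5282, -0.1739, 0.0484]
tool_rot: [[-0.996, 0.086, -0.003], [0.086, 0.996, 0.001], [0.003, 0.0, -1.0]]
ft_force: [-8.3, -0.4, 8.2]
grip_width: 0.0254
gripper_force: 20.2
```

{"api": "send_rows", "payload": {"deltas": [[[-0.0005, 0, 0, 0, 0, 0, -0.6], [-0.0005, 0, 0, 0, 0, 0, -0.6], [0, 0, 0, 0, 0, 0, -0.6]]]}}

```text
time_s: 6.7
position: [0.5283, -0.1739, 0.0484]
tool_rot: [[-0.996, 0.086, -0.006], [0.086, 0.996, 0.001], [0.006, 0.001, -1.0]]
ft_force: [-11.7, 0.1, 11.0]
grip_width: 0.0258
gripper_force: 20.4
```

```bash
python3 - <<'E'
from st import *
s=st();print(s['gripper_force'],s['wrist_torque'])
d=cap('scene');im=cv2.cvtColor(d['image'],cv2.COLOR_RGB2BGR)[215:345,225:365]
cv2.imwrite('pics/c4.png',cv2.resize(im,None,fx=4,fy=4,interpolation=cv2.INTER_CUBIC))
E
```

```text
t 6.7 pos [ 0.5283 -0.1739  0.0484] dock 0.0288 -0.0021 yaw x 175.06 z [-0.006  0.001 -1.   ] F [-11.71   0.14  10.96] w 0.0258 [ -30.   36.   89.   -0.   56. -115.]
20.385228395462036 [-1.19487218e-01  2.14237408e+00  1.83537889e-03]
```

View pics/c4.png

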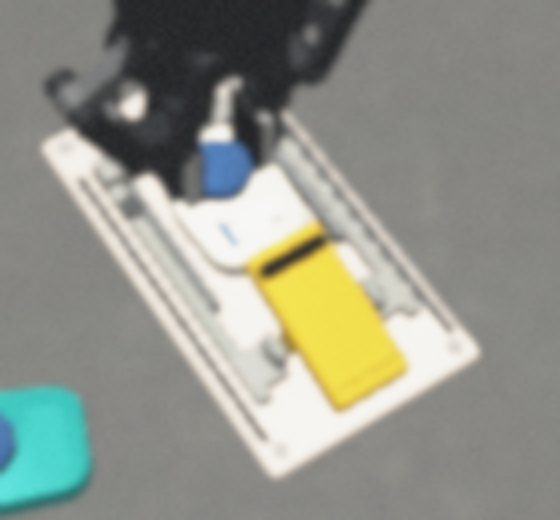

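The cartridge has stalled firmly, with the force rising while the position holds at x=0.5283. The depth profile put the stop there too (face about 49 mm). Relaxing the push, then releasing.

{"api": "send_rows", "payload": {"deltas": [[[0.001, 0, 0, 0, 0, 0, -0.6], [0.001, 0, 0, 0, 0, 0, -0.6], [0, 0, 0, 0, 0, 0, -0.6]]]}}

```text
time_s: 7.12
position: [0.5281, -0.1739, 0.0484]
tool_rot: [[-0.996, 0.087, -0.001], [0.087, 0.996, 0.0], [0.001, 0.0, -1.0]]
ft_force: [-3.9, 0.2, 6.6]
grip_width: 0.0256
gripper_force: 20.0
```

{"api": "send_rows", "payload": {"deltas": [[[0, 0, 0, 0, 0, 0, -0.1], [0, 0, 0, 0, 0, 0, 0.1], [0, 0, 0, 0, 0, 0, 0.2], [0, 0, 0, 0, 0, 0, 0.2]]]}}

```text
time_s: 7.62
position: [0.5286, -0.174, 0.0482]
tool_rot: [[-0.996, 0.087, -0.0], [0.087, 0.996, 0.0], [0.0, 0.0, -1.0]]
ft_force: [0.8, 0.4, 0.0]
grip_width: 0.0509
gripper_force: 0.0
```

{"api": "send_rows", "payload": {"deltas": [[[0, 0, -0.01, 0, 0, 0, 0.2], [0, 0, -0.02, 0, 0, 0, 0.2], [0, 0, -0.025, 0, 0, 0, 0.2], [0, 0, -0.025, 0, 0, 0, 0.2], [0, 0, 0, 0, 0, 0, -0.2], [0, 0, 0, 0, 0, 0, -0.6], [0, 0, 0, 0, 0, 0, -1], [0, 0, 0, 0, 0, 0, -1]]]}}

```text
time_s: 8.62
position: [0.5283, -0.1739, 0.1277]
tool_rot: [[-0.996, 0.087, -0.001], [0.087, 0.996, 0.001], [0.001, 0.001, -1.0]]
ft_force: [-0.6, 0.1, -0.9]
grip_width: 0.0002
gripper_force: 0.0
```

```bash
python3 - <<'E'
from st import *
s=st()
for n in('scene','top'):
    d=cap(n)
    h,sa,v=cv2.split(cv2.cvtColor(d['image'],cv2.COLOR_RGB2HSV))
    y=(h>18)&(h<32)&(sa>140)&(v>100); x0,x1,y0,y1=(270,345,255,330) if n=='scene' else (235,275,245,295)
    m=np.zeros(h.shape,bool);m[y0:y1,x0:x1]=True
    hull=cv2.convexHull(np.argwhere(m&y)[:,::-1].astype(np.int32)) if (m&y).any() else None
    if hull is not None:
        hm=np.zeros(h.shape,np.uint8);cv2.fillConvexPoly(hm,hull,1)
        rib=(hm>0)&(v<80); print(n,'yel',(m&y).sum(),'rib',rib.sum())
        if rib.sum():
            c=np.argwhere(rib).mean(0)[::-1];p=ray(d,c,.043);print(c.round(1),p.round(4),'dock',((p[:2]-o)@ux).round(4),((p[:2]-o)@uy).round(4),'tool d',(s['tool_rot'].T@np.append(p[:2]-s['position'][:2],0)).round(4))
    if n=='scene':
        cv2.imwrite('pics/c5.png',cv2.resize(cv2.cvtColor(d['image'],cv2.COLOR_RGB2BGR)[185:345,215:375],None,fx=3.5,fy=3.5,interpolation=cv2.INTER_CUBIC))
        b=(h>95)&(h<125)&(sa>110);b[:,:262]=0;b[:,300:]=0;b[:235]=0;b[290:]=0
        c=np.argwhere(b).mean(0)[::-1];print('cap',c,b.sum(),ray(d,c,.024))
E
```

```text
t 8.625 pos [ 0.5283 -0.1739  0.1277] dock 0.0288 -0.0021 yaw x 175.03 z [-0.001  0.001 -1.   ] F [-0.61  0.05 -0.93] w 0.0002 [ -30.   30.   84.    0.   66. -115.]
scene yel 826 rib 19
[298.1 278.5] [ 0.4709 -0.1658  0.043 ] dock -0.0291 0.001 tool d [0.0579 0.0031 0.0001]
cap [279.13768116 257.0942029 ] 138 [ 0.52867251 -0.17379678  0.024     ]
top yel 32 rib 0
```

View pics/c5.png

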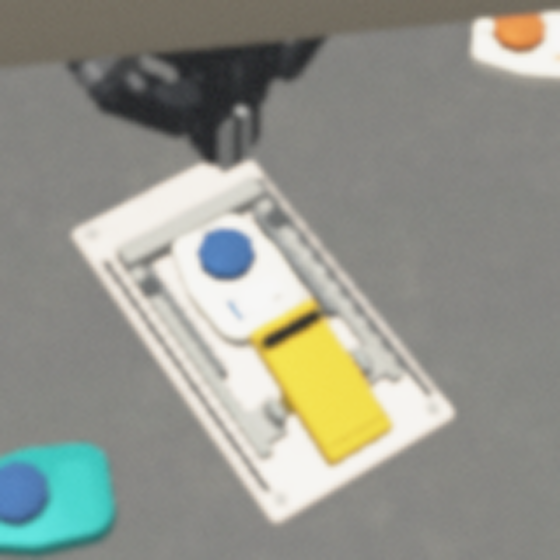

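The cap moved about 4.4 mm and now sits at crop (226,253), right up against the grey stop bar. The rib is at (292,328), still raised. Cross-checking the rib position in the original pair of views.

```bash
python3 - <<'E'
from st import *
import pickle
a,b=pickle.load(open('d1.pkl','rb'))
for n,d,(x0,x1,y0,y1) in(('s',a,(285,312,265,290)),('t',b,(246,266,252,266))):
    v=cv2.cvtColor(d['image'],cv2.COLOR_RGB2GRAY).astype(float)
    w=np.clip(95-v,0,None);M=np.zeros_like(w);M[y0:y1,x0:x1]=1
    if n=='t':
        print(v[250:270,250:260].mean(1).round(0))
    hsv=cv2.cvtColor(d['image'],cv2.COLOR_RGB2HSV);yel=((hsv[...,0]>15)&(hsv[...,0]<32)&(hsv[...,1]>140)&(M>0))
    hm=np.zeros(v.shape,np.uint8);cv2.fillConvexPoly(hm,cv2.convexHull(np.argwhere(yel)[:,::-1].astype(np.int32)),1)
    w=w*hm;ii=np.indices(w.shape);c=((w*ii[1]).sum()/w.sum(),(w*ii[0]).sum()/w.sum())
    p=ray(d,c,.043);print(n,np.round(c,1),p.round(4),'dock',((p[:2]-o)@ux).round(4),((p[:2]-o)@uy).round(4))
E
```

```text
s [297.9 278.6] [ 0.471  -0.1654  0.043 ] dock -0.0291 0.0014
[224. 223. 208. 168. 159. 176. 167. 116.  59.  56. 110. 164. 178. 177.
 176. 177. 176. 176. 176. 175.]
t [254.2 258.6] [ 0.4718 -0.1684  0.043 ] dock -0.028 -0.0016
```

Rib (open) is at dock x ≈ -28.5. Allowing for tilt, that puts the pivot at about -49 and the home cap at about +27, which agrees with where the cartridge stopped. So it is home. Moving the closed fingers over the rib.

{"api": "send_rows", "payload": {"deltas": [[[0.02, 0.001, 0, 0, 0, 0, -1], [0.02, 0, 0, 0, 0, 0, -1], [0.009, 0, 0, 0, 0, 0, -1], [0, 0, 0.02, 0, 0, 0, -1], [0, 0, 0.02, 0, 0, 0, -1], [0, 0, 0.01, 0, 0, 0, -1], [0, 0, 0.004, 0, 0, 0, -1], [0, 0, 0, 0, 0, 0, -1]]]}}

```text
time_s: 9.72
position: [0.48, -0.1689, 0.0745]
tool_rot: [[-0.996, 0.087, 0.0], [0.087, 0.996, -0.0], [-0.0, -0.0, -1.0]]
ft_force: [-0.1, 0.3, -0.1]
grip_width: 0.0001
gripper_force: 0.0
```

{"api": "send_rows", "payload": {"deltas": [[[0, 0, 0.001, 0, 0, 0, -1], [0, 0, 0.001, 0, 0, 0, -1], [0, 0, 0.001, 0, 0, 0, -1], [0, 0, 0.001, 0, 0, 0, -1], [0, 0, 0.001, 0, 0, 0, -1]]]}}

```text
time_s: 10.35
position: [0.4798, -0.1688, 0.0693]
tool_rot: [[-0.996, 0.087, 0.0], [0.087, 0.996, -0.0], [-0.0, -0.0, -1.0]]
ft_force: [0.6, 0.3, 0.3]
grip_width: -0.0002
gripper_force: 0.0
```

{"api": "send_rows", "payload": {"deltas": [[[0, 0, 0.001, 0, 0, 0, -1], [0, 0, 0.001, 0, 0, 0, -1], [0, 0, 0.001, 0, 0, 0, -1]]]}}

```text
time_s: 10.72
position: [0.4804, -0.1689, 0.0671]
tool_rot: [[-0.996, 0.087, 0.002], [0.087, 0.996, -0.001], [-0.002, -0.001, -1.0]]
ft_force: [0.1, 2.0, 9.4]
grip_width: 0.0002
gripper_force: 4.8
```

{"api": "send_rows", "payload": {"deltas": [[[0, 0, 0.001, 0, 0, 0, -1], [0, 0, 0.001, 0, 0, 0, -1]]]}}

```text
time_s: 10.98
position: [0.4814, -0.1691, 0.0656]
tool_rot: [[-0.996, 0.087, 0.005], [0.087, 0.996, -0.002], [-0.005, -0.001, -1.0]]
ft_force: [4.0, 2.4, 10.4]
grip_width: -0.0001
gripper_force: 5.1
```

{"api": "send_rows", "payload": {"deltas": [[[0, 0, 0.001, 0, 0, 0, -1], [0, 0, 0.001, 0, 0, 0, -1]]]}}

```text
time_s: 11.22
position: [0.4821, -0.1694, 0.0639]
tool_rot: [[-0.996, 0.087, 0.007], [0.087, 0.996, -0.003], [-0.007, -0.002, -1.0]]
ft_force: [5.6, 0.7, 6.8]
grip_width: 0.0001
gripper_force: 3.5
```

{"api": "send_rows", "payload": {"deltas": [[[0, 0, 0.001, 0, 0, 0, -1], [0, 0, 0.001, 0, 0, 0, -1]]]}}

```text
time_s: 11.48
position: [0.4796, -0.1687, 0.0602]
tool_rot: [[-0.996, 0.087, -0.001], [0.087, 0.996, 0.0], [0.001, 0.0, -1.0]]
ft_force: [-0.4, 0.1, -1.7]
grip_width: 0.0
gripper_force: 0.0
```

It snapped over. Shifting forward over the shut rib and going down to press.

{"api": "send_rows", "payload": {"deltas": [[[-0.003, 0, 0, 0, 0, 0, -1], [-0.003, 0, 0.001, 0, 0, 0, -1], [0, 0, 0.001, 0, 0, 0, -1], [0, 0, 0.001, 0, 0, 0, -1], [0, 0, 0, 0, 0, 0, -1]]]}}

```text
time_s: 12.1
position: [0.4857, -0.1692, 0.0572]
tool_rot: [[-0.996, 0.087, -0.0], [0.087, 0.996, 0.0], [0.0, 0.0, -1.0]]
ft_force: [1.0, 0.0, -0.2]
grip_width: -0.0003
gripper_force: 0.0
```

{"api": "send_rows", "payload": {"deltas": [[[0, 0, 0.001, 0, 0, 0, -1], [0, 0, 0.001, 0, 0, 0, -1], [0, 0, 0.0005, 0, 0, 0, -1]]]}}

```text
time_s: 12.48
position: [0.4859, -0.1693, 0.0552]
tool_rot: [[-0.996, 0.087, 0.0], [0.087, 0.996, -0.0], [-0.0, -0.0, -1.0]]
ft_force: [-0.9, 0.8, 7.4]
grip_width: -0.0002
gripper_force: 3.7
```

{"api": "send_rows", "payload": {"deltas": [[[0, 0, 0.0003, 0, 0, 0, -1], [0, 0, 0, 0, 0, 0, -1]]]}}

```text
time_s: 12.72
position: [0.4859, -0.1693, 0.0551]
tool_rot: [[-0.996, 0.087, 0.001], [0.087, 0.996, -0.0], [-0.001, -0.0, -1.0]]
ft_force: [-1.2, 1.1, 7.7]
grip_width: -0.0001
gripper_force: 3.9
```

{"api": "send_rows", "payload": {"deltas": [[[0, 0, 0, 0, 0, 0, -1], [0, 0, 0, 0, 0, 0, -1], [0, 0, 0, 0, 0, 0, -1], [0, 0, 0, 0, 0, 0, -1], [0, 0, 0, 0, 0, 0, -1], [0, 0, 0, 0, 0, 0, -1], [0, 0, 0, 0, 0, 0, -1], [0, 0, 0, 0, 0, 0, -1], [0, 0, 0, 0, 0, 0, -1]]]}}

```text
time_s: 13.85
position: [0.4859, -0.1693, 0.0551]
tool_rot: [[-0.996, 0.087, 0.001], [0.087, 0.996, -0.0], [-0.001, -0.0, -1.0]]
ft_force: [-2.3, 0.8, 7.7]
grip_width: -0.0
gripper_force: 3.9
```

{"api": "send_rows", "payload": {"deltas": [[[0, 0, -0.003, 0, 0, 0, -1], [0, 0, -0.01, 0, 0, 0, -1], [0, 0, -0.03, 0, 0, 0, -1], [0, 0, -0.03, 0, 0, 0, -1], [0, 0, -0.03, 0, 0, 0, -1], [-0.03, 0.03, -0.02, 0, 0, 0, -1], [0, 0.04, 0, 0, 0, 0, -1], [0, 0.04, 0, 0, 0, 0, -1], [0, 0, 0, 0, 0, 0, -1], [0, 0, 0, 0, 0, 0, -1]]]}}

```text
time_s: 15.1
position: [0.5252, -0.0627, 0.1779]
tool_rot: [[-0.996, 0.087, 0.0], [0.087, 0.996, -0.0], [-0.0, -0.0, -1.0]]
ft_force: [0.1, -0.2, 0.6]
grip_width: 0.0001
gripper_force: 0.0
```

```bash
python3 - <<'E'
from st import *
st()
d=cap('scene');cv2.imwrite('pics/c6.png',cv2.resize(cv2.cvtColor(d['image'],cv2.COLOR_RGB2BGR)[185:345,215:425],None,fx=3.5,fy=3.5,interpolation=cv2.INTER_CUBIC))
E
```

```text
t 15.1 pos [ 0.5252 -0.0627  0.1779] dock 0.016 0.1084 yaw x 175.04 z [ 0. -0. -1.] F [ 0.07 -0.15  0.6 ] w 0.0001 [ -20.   24.   85.   -0.   71. -105.]
```

View pics/c6.png

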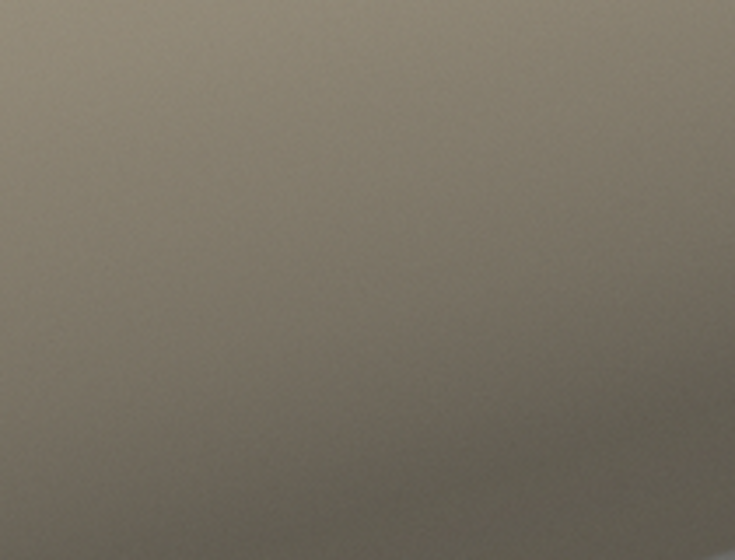

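The arm blocks the scene camera in this view, so it shows only the arm link. I'll move farther to the left and check with the top camera.

{"api": "send_rows", "payload": {"deltas": [[[0, 0.03, -0.03, 0, 0, 0, -1], [0, 0.04, 0, 0, 0, 0, -1], [0, 0.04, 0, 0, 0, 0, -1], [0, 0.04, 0, 0, 0, 0, -1], [0, 0.04, 0, 0, 0, 0, -1], [0, 0.04, 0, 0, 0, 0, -1], [0, 0.04, 0, 0, 0, 0, -1], [0, 0, 0, 0, 0, 0, -1], [0, 0, 0, 0, 0, 0, -1]]]}}

```text
time_s: 16.27
position: [0.5489, 0.2055, 0.2074]
tool_rot: [[-0.996, 0.088, -0.0], [0.088, 0.996, -0.0], [0.0, -0.0, -1.0]]
ft_force: [-0.3, -0.5, -0.2]
grip_width: 0.0005
gripper_force: 0.0
```

```bash
python3 - <<'E'
from st import *
st()
A=cap('scene')['image'];B=cap('top')['image']
A=cv2.resize(A[120:345,210:430],None,fx=1.8,fy=1.8);B=cv2.resize(B[190:300,215:300],None,fx=4,fy=4,interpolation=cv2.INTER_CUBIC)
O=np.zeros((450,750,3),np.uint8);O[:A.shape[0],:A.shape[1]]=A;O[:B.shape[0],400:400+B.shape[1]]=B
cv2.imwrite('pics/c7.png',O[...,::-1])
C=cloud(cap('top'));P=C.reshape(-1,3);X=(P[:,:2]-o)@ux;Y=(P[:,:2]-o)@uy
for x in range(-84,60,6):
    k=(abs(X*1000-x)<3)&(abs(Y)<.01);print(x,(np.median(P[k,2])*1000).round(1) if k.any() else None,end='; ')
E
```

```text
t 16.275 pos [0.5489 0.2055 0.2074] dock 0.0162 0.3777 yaw x 174.97 z [-0. -0. -1.] F [-0.28 -0.48 -0.19] w 0.0005 [  9.  28.  73.  -0.  79. -76.]
-84 11.0; -78 41.4; -72 40.9; -66 39.1; -60 37.4; -54 36.2; -48 34.0; -42 32.9; -36 31.2; -30 29.5; -24 30.4; -18 27.8; -12 22.0; -6 23.0; 0 23.0; 6 22.6; 12 23.2; 18 31.2; 24 31.8; 30 31.5; 36 30.8; 42 23.2; 48 22.5; 54 23.8;
```

View pics/c7.png

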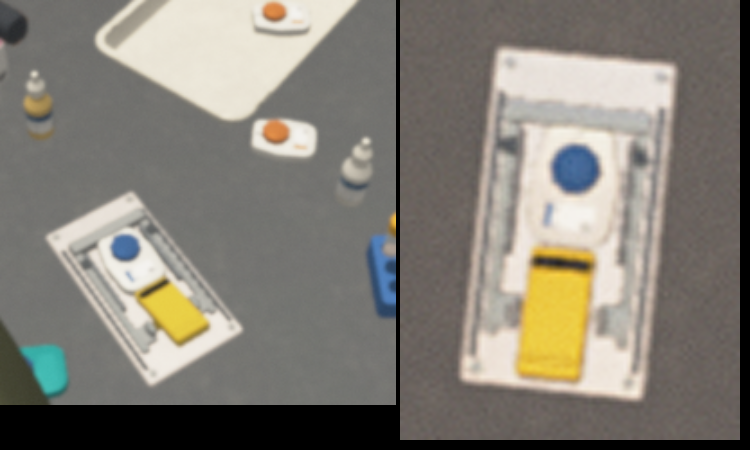

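The rocker is shut behind the cartridge: its rear end is up at about 41 mm and its nose is down at about 28 mm, at (562,263). The cartridge is against the stop, and the bottles and orange cartridge are untouched.

```bash
python3 -c "
from rig import env; print(env.close_job())"
```

```text
the job is handed in; nothing more can be done
None
```

Job handed in at about 16 s: the blue-capped cartridge is home against the stop (about 12 N along the channel at most), the rocker is snapped shut and was held at about 8 N for just over a second, and the arm is clear with the orange cartridge and bottles untouched.

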